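# Discharge static and start the test

## Task

Start a test of the engine control unit on the test box: first discharge static by lightly touching the round copper pad with the fingertips and lifting off again, then press the green button on the test box all the way down and let it go. Finish with the fingers withdrawn at least a hand's width above the green button. Do not press the yellow or red button, do not push hard on the copper pad, and leave the jar, the spool, the screwdriver and the control unit where they are.

Things in the scene. Friction and masses are not known exactly. Their poses are not given: they have to be found in the camera images.
- ground_pad: Static-discharge touch pad: a copper disc 56 mm across, standing 12 mm proud of a black square rubber block (80 x 80 mm, 20 mm high, fixed to the bench). The origin is the centre of the disc's top face, 32 mm above the bench; z up. The disc is sprung: it gives straight down by up to 8 mm, pushing back 1.5 N at first and 5.5 N at its stop; pushing with more than 15 N is too hard.
- test_box: Grey test box fixed to the bench, 120 mm (its x) by 240 mm (its y) by 50 mm high, origin at the centre of its underside. The three buttons stand in a row along its y, 28 mm to the -x side of its middle; a flat dark display and four small sockets (at most 3 mm high) lie on the +x half of its top. The box may stand left or right of the copper pad.
- green (a joint): A spring push button: green cap, 28 mm across, in a black round collar of 44 mm, standing on the test box in a row of three whose order varies. Value: m pressed in, 0 released, 0.006 fully down; the spring pushes back 1.5 N at the start of its travel and 5 N fully down. This is the one to press. Neighbouring buttons stand 70 mm apart, centre to centre, and the cap still stands 4 mm above its collar when fully down.
- green_top (a point): Centre of the top face of the green button's cap, about 72 mm above the bench when released, 10 mm above its collar. It is pressed straight down. z axis up.
- yellow (a joint): A spring push button: yellow cap, 28 mm across, in a black round collar of 44 mm, standing on the test box in a row of three whose order varies. Value: m pressed in, 0 released, 0.006 fully down; the spring pushes back 1.5 N at the start of its travel and 5 N fully down. Leave it unpressed.
- yellow_top (a point): Centre of the top face of the yellow button's cap, about 72 mm above the bench when released, 10 mm above its collar. It is pressed straight down. z axis up.
- red (a joint): A spring push button: red cap, 28 mm across, in a black round collar of 44 mm, standing on the test box in a row of three whose order varies. Value: m pressed in, 0 released, 0.006 fully down; the spring pushes back 1.5 N at the start of its travel and 5 N fully down. Leave it unpressed.
- red_top (a point): Centre of the top face of the red button's cap, about 72 mm above the bench when released, 10 mm above its collar. It is pressed straight down. z axis up.
- jar_mid (a point): Loose amber jar with a black cap, 48 mm across and 58 mm high, upright near the copper pad, on its near or far side as seen from the robot. The point is its centre, half-way up. Leave it alone.
- spool_mid (a point): Loose metal spool, 54 mm across and 42 mm high, upright near the copper pad, on the side opposite to the jar. The point is its centre, half-way up. Leave it alone.
- screwdriver_grip (a point): Middle of the orange handle of a loose screwdriver lying on the bench along the robot's side of the test box. Leave it alone.
- ecu_mid (a point): Centre of the loose aluminium engine control unit with cooling fins and a black connector, about 105 x 130 x 32 mm, lying flat beyond the test box. Leave it alone.
There are look-alikes about, which are no part of the job. What is meant by the part that bears ground_pad is not pink, purple or turquoise, and is the larger of those in its own colour.

How it is judged:
By the outcome, as a careful person would: the job done as asked, in the order asked, and still so for the second after the job is handed in, with the robot touching nothing.
It also fails if it takes over 45 s, if anything falls off the work surface, if the arm or the gripper's body presses on something with over 40 N, if the wrist force passes 120 N, or if a joint passes its speed limit or range.

## Robot

A 6-joint arm with a two-finger parallel gripper is mounted at the origin on the work surface. World frame = base frame: x ahead of the robot, y to its left, z up, the work surface at z = 0. Lengths are in mm, angles in rad, forces in N, time in s.
With the tool pointing down it reaches from about 275 to 750 mm from the base axis. Payload 10.2 kg.
Tool frame: the origin (TCP) lies between the finger pads; the fingertips stand 17 mm ahead of it and the grasp point (between the pads) lies 2 mm behind it; z points along the fingers, y is the line along which they close (so a half turn about z gives the same grasp; the last joint's range is limited). The gripper opens to 85 mm and grips with 20 to 120 N. Pads are 22 mm wide; open, the fingers measure 114 mm over their backs; the gripper's body (76 mm by 85 mm) begins 54 mm behind the grasp point. The pads swing forward as they close: fully open they stand 13 mm farther back than shut.
Start: joints at [1.064, 0.313, 1.498, -0, 1.331, -0.223], TCP at [147.016, 504.002, 248.294] pointing down, gripper open.
Joint ranges: [-2.94, 2.94], [-0.97, 2.17], [0.19, 2.56], [-1.23, 4.37], [0.02, 3.11], [-2.88, 2.88]. Speed limits (rad/s): [2.39, 2.39, 3.01, 3.14, 3.14, 3.14].

## Interface

Orientations are given as a unit quaternion [w, x, y, z].
In Python, from rig import * gives the robot as it stands.
- The arm moves only by the tool step_arm, never from a script. Its argument "commands" is text: rows parted by semicolons, each of 7 numbers parted by spaces: the opening, from 0 (shut) to 1 (fully open), then the shift along the tool's x, y, z in cm, then the turn, a rotation vector about the tool's x, y, z in rad. In form: hand x y z rx ry rz; .... A call has 1 to 20 rows; each row is the pose to reach, as a shift and turn from the pose commanded when the call began, along the tool's axes at that moment; what a row does not reach only later rows make up. A row lasts 1/12 s, in which the tool goes at most 41.7 mm and 7.16 degrees, less where a joint would pass 70% of its speed; a pose out of reach is approached as far as the arm can. A call with a gripper value outside its range is refused whole. The fingers move at their own pace and stop on an object; "newtons" is the grip in N (left out, the last holds). Time passes only in rows, so rows that repeat a pose let the fingers close. It gives the time, the measured TCP pose, the force, the opening and the grip force at its end, in the units of the state.
- sense(): the state, without advancing time (a new reading comes with each control period).
- capture(name): name is "scene" or "side" or "wrist"; returns the picture (384x512x3 uint8, red, green, blue); there is no depth.
- camera_model(name): a dict with "mtx" (3x3 intrinsics, pixels), "k1" (the pictures are not rectified: a ray, as slopes to the right and down, at radius r is drawn at 1 + k1 r^2 times it, then the intrinsics apply), "eye" and "rotation" of the camera in the world. Camera axes: x right, y down, z forward; pixel columns grow to the right and rows downward; lengths in mm; the calibration is good to about 2 mm. A picture is of the moment at which its call begins: read the wrist's pose just before it. camera_model takes no time and is no camera call; for the wrist camera it gives the pose at the moment of the call.
- finish_job(): hands the job in; it is judged then, once.
Trained networks look in the newest picture that a camera, given by its name, has taken for a name from the list of things; names that differ only in an ending like _2 or _b are one class to them, and where a whole thing is asked for, a point or a joint stands for the part that bears it (a point fixed in the world has none). Each returns a list of dicts, best first, with "score" (0 to 1); they miss things now and then, are a little off and sometimes report something else, mostly with a low value. They report only what shows in the picture. A call takes as long as a camera call. They do not tell look-alikes from the thing itself.
- search_frame(camera, label): "rect" ([centre column, centre row, width, height] in pixels, round what is visible of it).
- trace(camera, label): "mask" (384x512 bool, what is visible of it) and "rect" ([centre column, centre row, width, height] in pixels, round what is visible of it).
- spot_point(camera, label): "xy" ([column, row] in pixels: a listed point, or the origin of a listed thing).
The state is a dict: "time_s": time; "joints": joint angles; "dq": joint speeds; "tau": joint torques, N m; "eef_pos": TCP position; "ee_rot": TCP orientation; "force": force on the tool from outside, world axes, zero at the start; "wrist_torque": the same for the moment, N m; "grip_width": opening from 0.0 (shut) to 1.0 (fully open); "grip_force": force on a finger pad.
Only numpy, scipy, OpenCV 4.12 (cv2) and the standard library are available. Lean on these libraries where they do the work, as an engineer would, in place of code of your own. Each camera call takes 0.05 s, during which the arm holds its last target. There are 200 camera calls.

## Working session

There is one attempt and no reset: what is moved stays moved. The work goes in short steps, Python scripts to look and compute and a tool call to move; the robot and the scene stay as the last step left them, time stands still between calls to the robot, and variables do not carry over. Pictures are saved under pics/ and viewed, at most 10 in all, crops included, and the job is handed in when it is done.

Besides the shell and the picture viewer there is one more tool, called as name(argument=value, ...) on one line, values as JSON. step_arm: Moves the arm, as the interface text tells. Its arguments: {"type":"object","properties":{"commands":{"type":"string"},"newtons":{"type":"number"}},"required":["commands"]}

```bash
mkdir -p pics
cat > h.py <<'E'
from rig import *
import numpy as np, cv2
def ray(m,uv):
    K=np.array(m["mtx"]);p=np.linalg.solve(K,[uv[0],uv[1],1])[:2];q=p.copy()
    for _ in range(20): q=p/(1+m["k1"]*(q@q))
    return np.array(m["rotation"])@np.array([q[0],q[1],1])
def at(m,uv,z):
    d=ray(m,uv);e=np.array(m["eye"]);return e+d*(z-e[2])/d[2]
E
python3 - <<'E'
from h import *
ims=[]
for c in("scene","side"):
    im=capture(c);ims.append(im);m=camera_model(c)
    print(c,np.round(m["eye"]))
    for l,z in(("ground_pad",32),("green_top",72),("yellow_top",72),("red_top",72),("jar_mid",29),("spool_mid",21),("test_box",0)):
        for r in spot_point(c,l)[:4]: print(l,round(r["score"],2),np.round(r["xy"]),np.round(at(m,r["xy"],z)))
    cv2.imwrite(f"pics/{c}1.png",cv2.resize(im[:,:,::-1],(800,600)))
s=sense();print(s["ee_rot"],s["eef_pos"],s["time_s"],s["force"])
E
```

```text
scene [1218. -415.  699.]Traceback (most recent call last):
  File "<stdin>", line 7, in <module>
  File "h.py", line 8, in at
    d=ray(m,uv);e=np.array(m["eye"]);return e+d*(z-e[2])/d[2]
  File "h.py", line 6, in ray
    return np.array(m["rotation"])@np.array([q[0],q[1],1])
           ~~~~~~~~~~~~~~~~~~~~~~~^~~~~~~~~~~~~~~~~~~~~~~~
ValueError: matmul: Input operand 1 has a mismatch in its core dimension 0, with gufunc signature (n?,k),(k,m?)->(n?,m?) (size 3 is different from 4)
```

Rotation is a quaternion [w,x,y,z].

```bash
cat > h.py <<'E'
from rig import *
import numpy as np, cv2
from scipy.spatial.transform import Rotation as R
def rot(q): return R.from_quat(np.roll(q,-1)).as_matrix()
def ray(m,uv):
    K=np.array(m["mtx"]);p=np.linalg.solve(K,[uv[0],uv[1],1])[:2];q=p.copy()
    for _ in range(20): q=p/(1+m["k1"]*(q@q))
    return rot(m["rotation"])@np.array([q[0],q[1],1])
def at(m,uv,z):
    d=ray(m,uv);e=np.array(m["eye"]);return e+d*(z-e[2])/d[2]
E
python3 - <<'E'
from h import *
for c in("scene","side"):
    im=capture(c);m=camera_model(c)
    cv2.imwrite(f"pics/{c}1.png",cv2.resize(im[:,:,::-1],(800,600)))
    print(c,np.round(m["eye"]),m["rotation"])
    for l,z in(("ground_pad",32),("green_top",72),("yellow_top",72),("red_top",72),("jar_mid",29),("spool_mid",21),("test_box",0)):
        for r in spot_point(c,l)[:4]: print(l,round(r["score"],2),np.round(r["xy"]),np.round(at(m,r["xy"],z)))
s=sense();print(s["ee_rot"],s["eef_pos"],s["time_s"],s["force"])
E
```

```text
scene [1218. -415.  699.] [-0.36217035  0.79076878  0.44960176 -0.20341001]
ground_pad 0.98 [276. 227.] [705. -42.  32.]
ground_pad 0.81 [172. 221.] [ 582. -215.   32.]
ground_pad 0.76 [229. 191.] [562. -72.  32.]
ground_pad 0.73 [ 92. 219.] [ 496. -352.   32.]
green_top 0.67 [336. 139.] [571. 211.  72.]
yellow_top 0.4 [312. 142.] [549. 157.  72.]
red_top 0.43 [366. 134.] [592. 286.  72.]
jar_mid 0.94 [145. 194.] [ 474. -231.   29.]
jar_mid 0.55 [368. 135.] [554. 337.  29.]
spool_mid 0.78 [203. 257.] [ 691. -199.   21.]
test_box 0.74 [340. 169.] [598. 215.   0.]
side [314. 734. 769.] [ 0.0611127  -0.14106419  0.89739189 -0.41358667]
ground_pad 0.86 [263. 197.] [561. -81.  32.]
ground_pad 0.81 [272. 169.] [ 572. -204.   32.]
ground_pad 0.59 [316. 150.] [ 476. -332.   32.]
ground_pad 0.58 [202. 196.] [712. -36.  32.]
green_top 0.63 [215. 276.] [566. 227.  72.]
yellow_top 0.6 [232. 251.] [558. 151.  72.]
red_top 0.67 [216. 274.] [567. 221.  72.]
red_top 0.65 [193. 295.] [590. 284.  72.]
red_top 0.41 [269. 164.] [ 572. -171.   72.]
jar_mid 0.91 [308. 173.] [ 475. -220.   29.]
test_box 0.71 [208. 289.] [594. 212.   0.]
[ 6.22100140e-06  1.41450774e-01  9.89945291e-01 -4.59897840e-07] [147.03487634 503.98878725 248.31003185] 0.9 [0.09934931 0.29304218 0.19412102]
```

View pics/scene1.png

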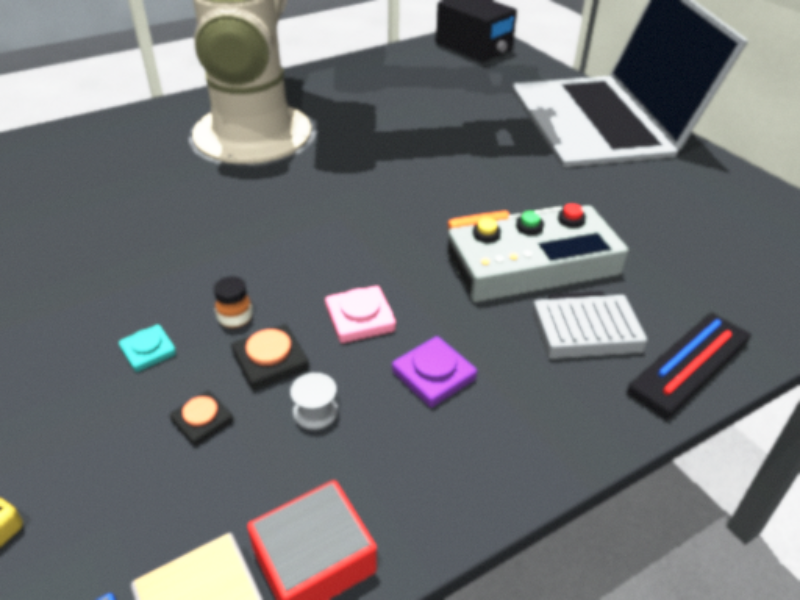

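View pics/side1.png

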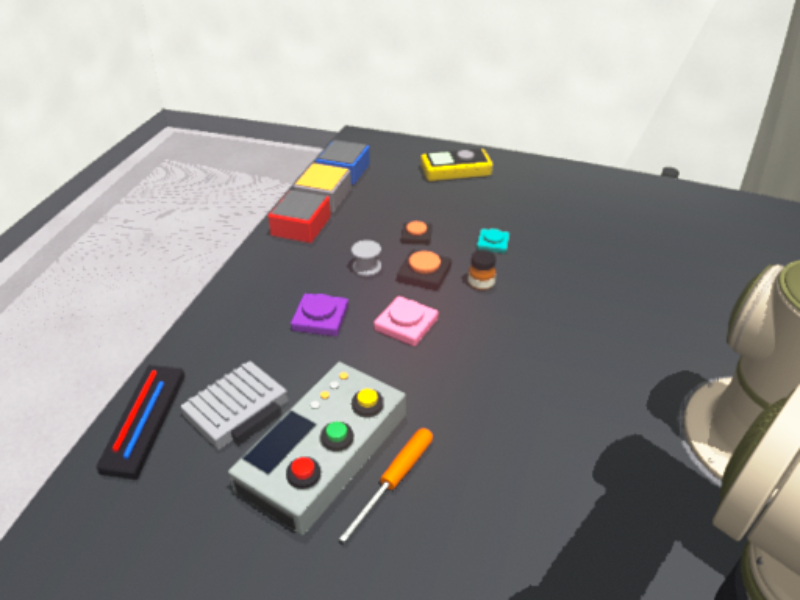

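The scene picture shows two copper discs on black blocks: the larger at (172,221) native and a smaller look-alike at about (127,263). The pink (230,197), purple (278,232) and turquoise (93,219) pads are ruled out by colour, so the larger copper disc is the one meant. The green button is in the middle of the row at (340,140), between yellow (312,145) and red (367,135). I'll measure with colour and confirm in one crop.

```bash
cat >> h.py <<'E'
def blobs(im,lo,hi,amin=40):
    m=cv2.inRange(cv2.cvtColor(im,cv2.COLOR_RGB2HSV),lo,hi)
    n,_,st,ce=cv2.connectedComponentsWithStats(m)
    return [(ce[i],st[i]) for i in range(1,n) if st[i,4]>=amin]
COL=dict(copper=((5,90,150),(16,200,255),32),green=((55,120,80),(80,255,255),69),yellow=((20,140,120),(32,255,255),69),red=((0,190,120),(4,255,255),69))
E
python3 - <<'E'
from h import *
ims={}
for c in("scene","side"):
    im=capture(c);m=camera_model(c);ims[c]=im
    for k,(lo,hi,z) in COL.items():
        for ce,st in blobs(im,lo,hi): print(c,k,np.round(ce,1),st[2:],np.round(at(m,ce,z)))
    for l in("ground_pad","green"):
        for r in search_frame(c,l)[:4]: print(l,round(r["score"],2),np.round(r["rect"]))
a=cv2.resize(ims["scene"][170:290,90:250],(640,480),interpolation=cv2.INTER_CUBIC)
cv2.imwrite("pics/crop.png",a[:,:,::-1])
E
```

```text
scene copper [303.5 138.1] [39 12 77] [484. 185.  32.]
scene copper [147.8 197.9] [ 22  10 124] [ 493. -232.   32.]
scene copper [171.3 222. ] [ 30  23 164] [ 585. -217.   32.]
scene copper [127.6 262.2] [ 23  19 121] [ 639. -327.   32.]
scene green [338.7 140.3] [12 10 73] [574. 217.  69.]
scene yellow [307.4 142.2] [ 35  13 120] [543. 150.  69.]
scene yellow [  5.5 335.3] [ 13  30 189] [ 710. -534.   69.]
scene red [443.3 236.2] [41 36 55] [908. 189.  69.]
scene red [209.  369.7] [ 79  41 776] [ 916. -298.   69.]
ground_pad 0.97 [172. 220.  27.  22.]
ground_pad 0.89 [232. 196.  26.  21.]
ground_pad 0.71 [278. 232.  29.  27.]
ground_pad 0.67 [127. 264.  17.  17.]
green 0.48 [341. 142.  15.   9.]
side copper [266.3 145.1] [13  9 96] [ 623. -310.   32.]
side copper [271.5 166.8] [ 20  15 233] [ 577. -212.   32.]
side copper [309.4 175.5] [15  8 55] [ 468. -207.   32.]
side green [215.1 275.7] [ 13  13 136] [568. 223.  69.]
side yellow [291.9 108. ] [ 45  21 445] [ 592. -489.   69.]
side yellow [205.6 112.7] [ 32  17 336] [ 844. -374.   69.]
side yellow [234.8 254.3] [ 14  12 131] [550. 156.  69.]
side yellow [259.9 291.8] [ 27  32 171] [469. 233.  69.]
side red [196.8 140. ] [ 38  29 186] [ 806. -221.   69.]
side red [ 85.6 262.6] [ 28  52 222] [843. 281.  69.]
side red [193.5 299. ] [ 14  14 150] [586. 290.  69.]
ground_pad 0.79 [262. 196.  24.  13.]
ground_pad 0.77 [202. 197.  22.  14.]
ground_pad 0.5 [271. 168.  18.  11.]
ground_pad 0.42 [317. 150.  11.   8.]
green 0.54 [217. 275.  14.  13.]
```

View pics/crop.png

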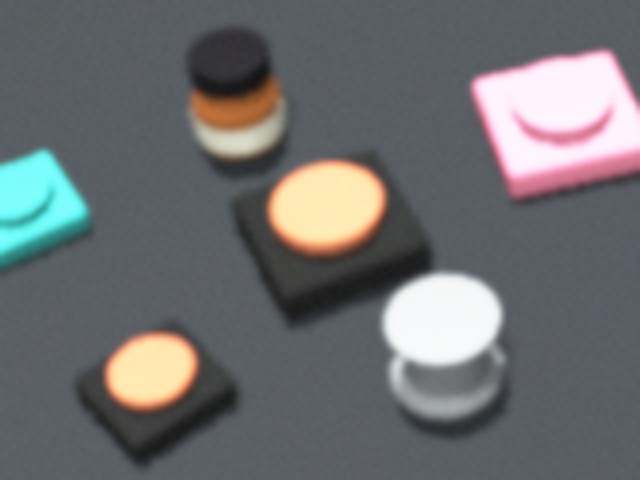

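The crop shows the larger copper disc centred at about (172,221) native, between the jar (147,195) and the spool (201,252), with the smaller look-alike at (127,263). That gives the pad at about (580,-213) and green at about (571,220). I'll shut the fingers and go above green for a wrist view.

step_arm(commands="0 -48 -17.6 0 0 0 0;0 -48 -17.6 0 0 0 0;0 -48 -17.6 0 0 0 0;0 -48 -17.6 0 0 0 0;0 -48 -17.6 0 0 0 0;0 -48 -17.6 0 0 0 0;0 -48 -17.6 0 0 0 0;0 -48 -17.6 0 0 0 0;0 -48 -17.6 0 0 0 0;0 -48 -17.6 0 0 0 0;0 -48 -17.6 0 0 0 0;0 -48 -17.6 0 0 0 0;0 -48 -17.6 0 0 0 0;0 -48 -17.6 0 0 0 0;0 -48 -17.6 0 0 0 0;0 -48 -17.6 0 0 0 0;0 -48 -17.6 0 0 0 0")

```text
time_s: 2.62
eef_pos: [557.6, 201.8, 248.6]
ee_rot: [0.0, 0.141, 0.99, 0.0]
force: [-0.6, 0.3, -0.4]
grip_width: -0.001
grip_force: 0.0
```

```bash
cat > w.py <<'E'
from h import *
import sys
m=camera_model("wrist");s=sense();im=capture("wrist")
print(s["time_s"],s["eef_pos"],s["ee_rot"],s["force"],s["grip_width"],m["eye"])
for k,(lo,hi,z) in COL.items():
    for ce,st in blobs(im,lo,hi): print(k,np.round(ce,1),st,np.round(at(m,ce,z+(3 if z==69 else 0)),1))
for l,z in (("ground_pad",32),("green_top",72),("yellow_top",72),("red_top",72)):
    for r in spot_point("wrist",l)[:2]: print(l,round(r["score"],2),np.round(r["xy"],1),np.round(at(m,r["xy"],z),1))
cv2.imwrite(sys.argv[1],im[:,:,::-1])
E
python3 w.py pics/w1.png
```

```text
2.6167 [557.59013731 201.80353745 248.64341798] [5.78777883e-05 1.40565258e-01 9.90071408e-01 1.09940301e-04] [-0.57334822  0.34777277 -0.43845849] -0.0010847710553121138 [484.77382895 223.18912984 374.64643193]
green [278.9 179.3] [265 165  29  30 672] [568.8 220.8  72. ]
yellow [244.  93.] [218  87  59  15 672] [483.1 211.8  72. ]
yellow [206.9 180.8] [193 167  29  29 649] [551. 154.  72.]
yellow [229.5 231.6] [225 227  10  10  87] [607.5 158.9  72. ]
yellow [188.7 232.3] [184 228  11  10  82] [596.9 118.9  72. ]
red [350.9 178.7] [336 164  30  29 593] [587.6 287.6  72. ]
ground_pad 0.73 [ 34.7 238.9] [569.4 -78.6  32. ]
ground_pad 0.71 [107.9 326.5] [709.1 -43.8  32. ]
green_top 0.78 [276.7 179.9] [568.8 218.6  72. ]
yellow_top 0.75 [208.4 183.1] [553.6 154.7  72. ]
red_top 0.93 [353.5 180.9] [590.4 289.6  72. ]
```

View pics/w1.png

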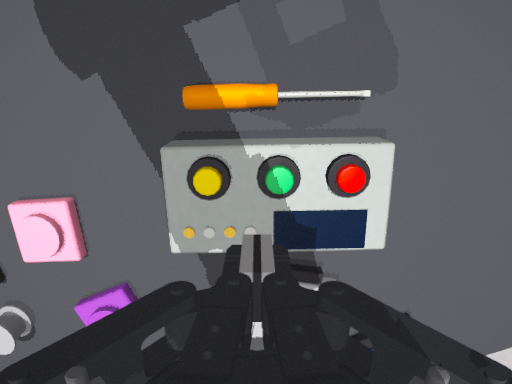

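The wrist view shows yellow (207,181), green (279,179) and red (351,179), 69 mm apart as they should be, so green is at (569,220.5,72). Next I'll go above the copper pad.

step_arm(commands="0 -13.7 -39.2 0 0 0 0;0 -13.7 -39.2 0 0 0 0;0 -13.7 -39.2 0 0 0 0;0 -13.7 -39.2 0 0 0 0;0 -13.7 -39.2 0 0 0 0;0 -13.7 -39.2 0 0 0 0;0 -13.7 -39.2 0 0 0 0;0 -13.7 -39.2 0 0 0 0;0 -13.7 -39.2 0 0 0 0;0 -13.7 -39.2 0 0 0 0;0 -13.7 -39.2 0 0 0 0;0 -13.7 -39.2 0 0 0 0;0 -13.7 -39.2 0 0 0 0;0 -13.7 -39.2 0 0 0 0")

```text
time_s: 4.03
eef_pos: [580.4, -212.8, 248.5]
ee_rot: [0.0, 0.141, 0.99, 0.0]
force: [1.3, 0.7, -0.1]
grip_width: 0.002
grip_force: 0.0
```

```bash
python3 w.py pics/w2.png
```

```text
4.0333 [ 580.43688593 -212.76164613  248.51020553] [6.01928099e-05 1.40697216e-01 9.90052667e-01 7.78585993e-05] [ 1.2771236   0.67072534 -0.12262269] 0.0015941164727507142 [ 507.6255949  -191.34044148  374.5124568 ]
copper [255.8 165.9] [ 228  138   52   52 1724] [ 581.6 -214.    32. ]
copper [176.9 226.4] [159 211  33  33 147] [ 623.9 -320.    32. ]
yellow [ 19.8 283.2] [   0  247   46   79 1495] [ 626.8 -503.4   72. ]
red [256.7 341.4] [250 332  14  19 219] [ 770.4 -267.9   72. ]
ground_pad 0.92 [106.9 111.1] [ 481.8 -346.2   32. ]
ground_pad 0.92 [428.1 229.3] [709.3 -42.4  32. ]
```

View pics/w2.png

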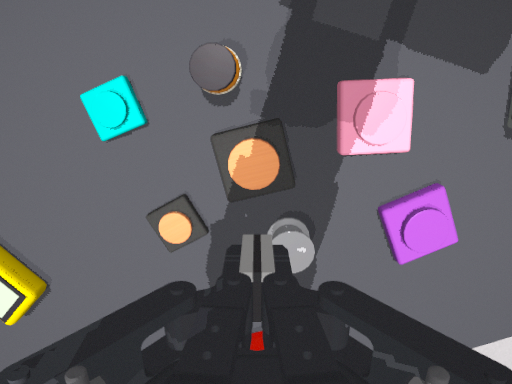

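The disc is centred at about (254,164), with the jar (215,68) and spool (292,247) well clear. It measures about 56 mm across and is at (581,-214), within 2 mm of the TCP. I'll descend now.

step_arm(commands="0 0 -0.1 4 0 0 0;0 0 -0.1 8 0 0 0;0 0 -0.1 12 0 0 0;0 0 -0.1 15 0 0 0;0 0 -0.1 17 0 0 0;0 0 -0.1 18.5 0 0 0;0 0 -0.1 19 0 0 0;0 0 -0.1 19 0 0 0;0 0 -0.1 19 0 0 0;0 0 -0.1 19 0 0 0")

```text
time_s: 5.12
eef_pos: [580.6, -215.2, 59.7]
ee_rot: [0.001, 0.141, 0.99, -0.0]
force: [-0.1, -0.5, 0.8]
grip_width: -0.003
grip_force: 0.0
```

step_arm(commands="0 0 0 0.4 0 0 0;0 0 0 0.8 0 0 0;0 0 0 1.1 0 0 0;0 0 0 1.2 0 0 0;0 0 0 1.3 0 0 0;0 0 0 1.3 0 0 0;0 0 0 1.3 0 0 0")

```text
time_s: 5.7
eef_pos: [580.1, -215.1, 45.5]
ee_rot: [0.0, 0.141, 0.99, -0.0]
force: [-0.5, 0.1, 1.8]
grip_width: 0.003
grip_force: 1.3
```

step_arm(commands="0 0 0 0.1 0 0 0;0 0 0 0.2 0 0 0;0 0 0 0.2 0 0 0;0 0 0 0.2 0 0 0")

```text
time_s: 6.03
eef_pos: [580.1, -215.0, 43.4]
ee_rot: [0.0, 0.141, 0.99, -0.0]
force: [0.0, 0.2, 4.0]
grip_width: -0.002
grip_force: 1.9
```

Run:
```python
from h import *
f=[]
for i in range(4):
    im=capture("side"); s=sense(); f.append(s["force"])
print(np.mean(f,0),s["eef_pos"])
```

```text
[-0.06267938  0.45841436  3.67724006] [ 580.07563855 -215.03753668   43.37741183]
```

A steady 3.7 N confirms a light touch. Now I'll lift straight up and go over to green.

step_arm(commands="0 0 0 -2 0 0 0;0 0 0 -6 0 0 0;0 0 0 -10 0 0 0;0 0 0 -13 0 0 0;0 0 0 -13 0 0 0;0 13.2 41.5 -13 0 0 0;0 13.2 41.5 -13 0 0 0;0 13.2 41.5 -13 0 0 0;0 13.2 41.5 -13 0 0 0;0 13.2 41.5 -13 0 0 0;0 13.2 41.5 -13 0 0 0;0 13.2 41.5 -13 0 0 0;0 13.2 41.5 -13 0 0 0;0 13.2 41.5 -13 0 0 0;0 13.2 41.5 -13 0 0 0;0 13.2 41.5 -13 0 0 0;0 13.2 41.5 -13 0 0 0;0 13.2 41.5 -13 0 0 0;0 13.2 41.5 -13 0 0 0")

```text
time_s: 7.82
eef_pos: [569.4, 219.4, 172.6]
ee_rot: [-0.001, 0.142, 0.99, -0.0]
force: [-1.0, 0.2, -0.4]
grip_width: 0.002
grip_force: 0.0
```

```bash
python3 w.py pics/w3.png
```

```text
7.8167 [569.40950742 219.44323621 172.60842033] [-5.21571367e-04  1.41723008e-01  9.89906159e-01 -3.36799472e-04] [-0.95841892  0.15663443 -0.41245392] 0.0015074322663517273 [496.80540592 241.09023324 298.68530157]
green [258.6 197.6] [ 240  179   38   38 1132] [568.6 221.2  72. ]
yellow [227.7  86. ] [198  78  60  19 875] [487.9 223.3  72. ]
yellow [165.2 199.5] [ 147  181   38   38 1117] [550.8 154.9  72. ]
yellow [147.9 262. ] [141 256  14  13 140] [595.4 122.7  72. ]
yellow [198.7 261.9] [192 256  14  13 140] [606.2 161.5  72. ]
red [352.6 196.2] [ 333  177   39   38 1068] [587.  287.5  72. ]
green_top 0.6 [258.3 198.3] [569.1 220.8  72. ]
yellow_top 0.7 [161.9 201.2] [551.3 152.   72. ]
yellow_top 0.27 [353.8 197.8] [588.4 288.1  72. ]
red_top 0.97 [354.6 196.1] [587.3 289.   72. ]
```

View pics/w3.png

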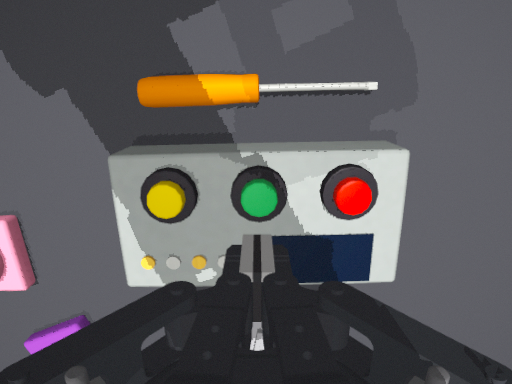

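Green is centred at (259,198), which is (569,221), 1.5 mm from the TCP. I'll approach it.

step_arm(commands="0 0 0.15 3 0 0 0;0 0 0.15 5.5 0 0 0;0 0 0.15 7 0 0 0;0 0 0.15 7.5 0 0 0;0 0 0.15 7.5 0 0 0;0 0 0.15 7.5 0 0 0")

```text
time_s: 8.57
eef_pos: [570.5, 221.6, 99.3]
ee_rot: [0.001, 0.142, 0.99, 0.0]
force: [0.9, 0.6, -0.6]
grip_width: 0.002
grip_force: 0.0
```

step_arm(commands="0 0 0 0.4 0 0 0;0 0 0 0.8 0 0 0;0 0 0 1.1 0 0 0;0 0 0 1.3 0 0 0;0 0 0 1.45 0 0 0;0 0 0 1.5 0 0 0;0 0 0 1.5 0 0 0;0 0 0 1.5 0 0 0")

```text
time_s: 9.23
eef_pos: [570.2, 221.8, 83.7]
ee_rot: [0.0, 0.141, 0.99, 0.0]
force: [1.3, -0.2, 4.7]
grip_width: -0.002
grip_force: 2.2
```

Nearly at the stop, so I'll press a little further until the force rises above the spring's 5 N.

step_arm(commands="0 0 0 0.1 0 0 0;0 0 0 0.2 0 0 0;0 0 0 0.25 0 0 0;0 0 0 0.25 0 0 0;0 0 0 0.25 0 0 0")

```text
time_s: 9.65
eef_pos: [570.3, 221.9, 82.9]
ee_rot: [0.001, 0.141, 0.99, 0.0]
force: [-4.9, -1.6, 18.5]
grip_width: -0.004
grip_force: 9.1
```

18.5 N with no further travel means the cap is on its stop. Now release and withdraw.

step_arm(commands="0 0 0 -1 0 0 0;0 0 0 -3 0 0 0;0 0 0 -7 0 0 0;0 0 0 -11 0 0 0;0 0 0 -15 0 0 0;0 0 0 -18 0 0 0;0 0 0 -18 0 0 0;0 0 0 -18 0 0 0;0 0 0 -18 0 0 0;0 0 0 -18 0 0 0")

```text
time_s: 10.48
eef_pos: [569.3, 221.7, 258.8]
ee_rot: [-0.002, 0.141, 0.99, -0.001]
force: [0.5, 0.1, -0.4]
grip_width: -0.004
grip_force: 0.0
```

Run:
```python
from h import *
im=capture("side");s=sense();print(s["eef_pos"],s["force"],s["dq"])
cv2.imwrite("pics/end.png",cv2.resize(im[:,:,::-1],(800,600)))
```

```text
[569.43504844 221.70259591 258.941633  ] [ 0.01219963 -0.22133904 -0.24122025] [ 0.00115912 -0.00446795 -0.01032984 -0.000375    0.00122099 -0.00025988]
```

View pics/end.png

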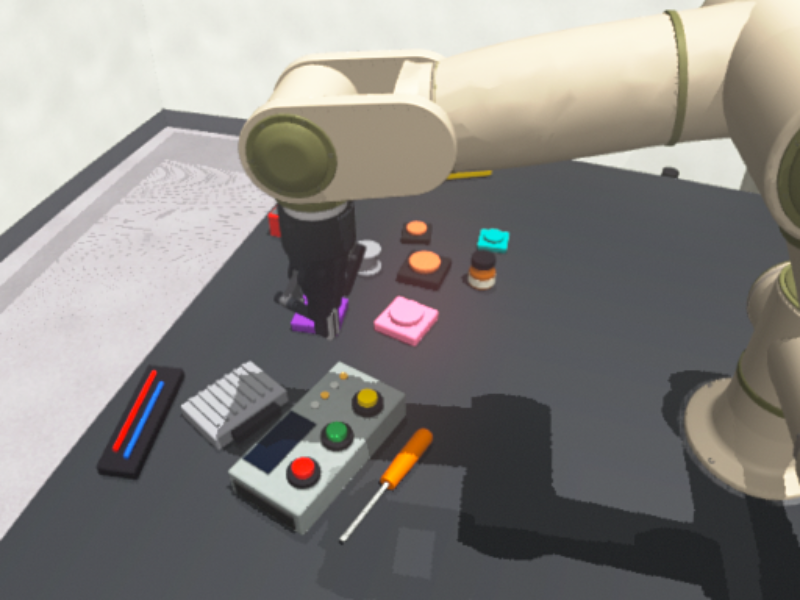

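The side view shows the fingers well above green (337,434), and the jar (482,270), spool (367,258), screwdriver and control unit where they were.

```bash
python3 -c "
from rig import *
print(finish_job())"
```

```text
the job is handed in; nothing more can be done
None
```

The job is handed in at about 10.5 s: I touched the copper pad lightly (about 4 N), pressed the green button to its stop (18.5 N) and released it, and the fingers ended about 170 mm above it with nothing else moved in the final picture.

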